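# Move the router chucks from the rack to the carrier, in tightening order

## Task

The four router chucks stand in the wooden rack in the order in which they are to be tightened, the first at the left end as seen from the robot. Move them into the aluminium carrier in that same order, the first in the pocket next to the green tightening fixture and so on away from it, each fully seated and let go. Keep them upright and do not drop them: the cutting edges chip.

Things in the scene. Friction and masses are not known exactly. Their poses are not given: they have to be found in the camera images.
- chuck_v: Collet chuck with pointed V-groove cutter: cone 26 mm across at its base, point up at 78 mm. Steel, 0.45 kg, upright, hangs in its hole by its flange. Origin: on its axis at the flange's underside. Upward: flange 50 mm wide to 18 mm, neck 38 mm to 32 mm, dark nut 42 mm wide to 52 mm (grip here), cutter. Downward: cone 32 mm wide at the top, 18 mm at 48 mm, stud 12 mm wide to 66 mm.
- chuck_straight: Collet chuck with slim straight cutter: upright bar 13 mm thick, top at 78 mm. Steel, 0.45 kg, upright, hangs in its hole by its flange. Origin: on its axis at the flange's underside. Upward: flange 50 mm wide to 18 mm, neck 38 mm to 32 mm, dark nut 42 mm wide to 52 mm (grip here), cutter. Downward: cone 32 mm wide at the top, 18 mm at 48 mm, stud 12 mm wide to 66 mm.
- chuck_dome: Collet chuck with round-nose cutter: fat dome 30 mm across, top at 77 mm. Steel, 0.45 kg, upright, hangs in its hole by its flange. Origin: on its axis at the flange's underside. Upward: flange 50 mm wide to 18 mm, neck 38 mm to 32 mm, dark nut 42 mm wide to 52 mm (grip here), cutter. Downward: cone 32 mm wide at the top, 18 mm at 48 mm, stud 12 mm wide to 66 mm.
- chuck_disc: Collet chuck with slotting cutter: toothed disc 46 mm across, bearing on it, top at 76 mm. Steel, 0.45 kg, upright, hangs in its hole by its flange. Origin: on its axis at the flange's underside. Upward: flange 50 mm wide to 18 mm, neck 38 mm to 32 mm, dark nut 42 mm wide to 52 mm (grip here), cutter. Downward: cone 32 mm wide at the top, 18 mm at 48 mm, stud 12 mm wide to 66 mm.
- pot_v: Black plastic pot that holds the V-groove chuck at the start, fixed in the wooden rack; 56 mm square. Origin: centre of its 40 mm round hole at the top face, 80 mm over the bench. y: along the row, leftward seen from the robot. The four pots stand in one row at 80 mm pitch, in a different order each time.
- pot_straight: Black plastic pot that holds the straight-cutter chuck at the start, fixed in the wooden rack; 56 mm square. Origin: centre of its 40 mm round hole at the top face, 80 mm over the bench. y: along the row, leftward seen from the robot. The four pots stand in one row at 80 mm pitch, in a different order each time.
- pot_dome: Black plastic pot that holds the round-nose chuck at the start, fixed in the wooden rack; 56 mm square. Origin: centre of its 40 mm round hole at the top face, 80 mm over the bench. y: along the row, leftward seen from the robot. The four pots stand in one row at 80 mm pitch, in a different order each time.
- pot_disc: Black plastic pot that holds the disc chuck at the start, fixed in the wooden rack; 56 mm square. Origin: centre of its 40 mm round hole at the top face, 80 mm over the bench. y: along the row, leftward seen from the robot. The four pots stand in one row at 80 mm pitch, in a different order each time.
- carrier: Fixed aluminium strip 310 mm long (y, leftward seen from the robot), 76 mm wide (x), flat top 80 mm over the bench; stands nearer than the rack or beyond it. Origin: on the bench under its centre. Four empty 40 mm through holes (pockets) on its centre line at y = 120, 40, -40, -120 mm; a seated chuck's origin is at z = 80 mm.
- fixture: Tightening fixture bolted to the bench at one end of the carrier, on its centre line at carrier y = +215 or -215 mm: green block 64 mm square with a steel collar and two keys on top, 80 mm high, short ball lever. Origin: on the bench under its centre. Nothing goes into it. A low plywood case of collets stands at the other end.
There are look-alikes about, which are no part of the job. What is shaped like the chuck_disc but pink is not meant.

How it is judged:
At the end, for the whole second after the job is handed in: All four chucks stand in the carrier: the one that started leftmost (robot's view) in the pocket next to the fixture, the second in the next pocket, and so on; each within 10 mm of its pocket's centre, its flange down on the carrier (within 4 mm), upright within 0.08 rad, at rest (((y of any of pot_straight, pot_dome, pot_disc in the frame of pot_v below -0.2 m and horizontal distance between chuck_v and fixture between 0.085 and 0.105 m) or (y of any of pot_straight, pot_dome, pot_disc in the frame of pot_v below -0.12 m and y of each of pot_straight, pot_dome, pot_disc in the frame of pot_v above -0.2 m and horizontal distance between chuck_v and fixture between 0.165 and 0.185 m) or (y of any of pot_straight, pot_dome, pot_disc in the frame of pot_v below -0.04 m and y of each of pot_straight, pot_dome, pot_disc in the frame of pot_v above -0.12 m and horizontal distance between chuck_v and fixture between 0.245 and 0.265 m) or (y of each of pot_straight, pot_dome, pot_disc in the frame of pot_v above -0.04 m and horizontal distance between chuck_v and fixture between 0.325 and 0.345 m)) and x of chuck_v in the frame of carrier between -0.01 and 0.01 m and z of chuck_v in the frame of carrier between 0.076 and 0.084 m and angle between each of chuck_v, chuck_straight, chuck_dome, chuck_disc's own z axis and vertical below 0.08 rad and linear speed of each of chuck_v, chuck_straight, chuck_dome, chuck_disc below 0.02 m/s and ((y of any of pot_v, pot_dome, pot_disc in the frame of pot_straight below -0.2 m and horizontal distance between chuck_straight and fixture between 0.085 and 0.105 m) or (y of any of pot_v, pot_dome, pot_disc in the frame of pot_straight below -0.12 m and y of each of pot_v, pot_dome, pot_disc in the frame of pot_straight above -0.2 m and horizontal distance between chuck_straight and fixture between 0.165 and 0.185 m) or (y of any of pot_v, pot_dome, pot_disc in the frame of pot_straight below -0.04 m and y of each of pot_v, pot_dome, pot_disc in the frame of pot_straight above -0.12 m and horizontal distance between chuck_straight and fixture between 0.245 and 0.265 m) or (y of each of pot_v, pot_dome, pot_disc in the frame of pot_straight above -0.04 m and horizontal distance between chuck_straight and fixture between 0.325 and 0.345 m)) and x of chuck_straight in the frame of carrier between -0.01 and 0.01 m and z of chuck_straight in the frame of carrier between 0.076 and 0.084 m and ((y of any of pot_v, pot_straight, pot_disc in the frame of pot_dome below -0.2 m and horizontal distance between chuck_dome and fixture between 0.085 and 0.105 m) or (y of any of pot_v, pot_straight, pot_disc in the frame of pot_dome below -0.12 m and y of each of pot_v, pot_straight, pot_disc in the frame of pot_dome above -0.2 m and horizontal distance between chuck_dome and fixture between 0.165 and 0.185 m) or (y of any of pot_v, pot_straight, pot_disc in the frame of pot_dome below -0.04 m and y of each of pot_v, pot_straight, pot_disc in the frame of pot_dome above -0.12 m and horizontal distance between chuck_dome and fixture between 0.245 and 0.265 m) or (y of each of pot_v, pot_straight, pot_disc in the frame of pot_dome above -0.04 m and horizontal distance between chuck_dome and fixture between 0.325 and 0.345 m)) and x of chuck_dome in the frame of carrier between -0.01 and 0.01 m and z of chuck_dome in the frame of carrier between 0.076 and 0.084 m and ((y of any of pot_v, pot_straight, pot_dome in the frame of pot_disc below -0.2 m and horizontal distance between chuck_disc and fixture between 0.085 and 0.105 m) or (y of any of pot_v, pot_straight, pot_dome in the frame of pot_disc below -0.12 m and y of each of pot_v, pot_straight, pot_dome in the frame of pot_disc above -0.2 m and horizontal distance between chuck_disc and fixture between 0.165 and 0.185 m) or (y of any of pot_v, pot_straight, pot_dome in the frame of pot_disc below -0.04 m and y of each of pot_v, pot_straight, pot_dome in the frame of pot_disc above -0.12 m and horizontal distance between chuck_disc and fixture between 0.245 and 0.265 m) or (y of each of pot_v, pot_straight, pot_dome in the frame of pot_disc above -0.04 m and horizontal distance between chuck_disc and fixture between 0.325 and 0.345 m)) and x of chuck_disc in the frame of carrier between -0.01 and 0.01 m and z of chuck_disc in the frame of carrier between 0.076 and 0.084 m); the robot touches nothing.
It fails at once if a chuck tips by more than 0.6 rad (angle between any of chuck_v, chuck_straight, chuck_dome, chuck_disc's own z axis and vertical above 0.6 rad).
It fails at once if a chuck is dropped: falls faster than 0.6 m/s while the fingers do not hold it ((contact force between the fingers and chuck_v below 0.1 N and linear speed of chuck_v above 0.6 m/s) or (contact force between the fingers and chuck_straight below 0.1 N and linear speed of chuck_straight above 0.6 m/s) or (contact force between the fingers and chuck_dome below 0.1 N and linear speed of chuck_dome above 0.6 m/s) or (contact force between the fingers and chuck_disc below 0.1 N and linear speed of chuck_disc above 0.6 m/s)).
It also fails if it takes over 99 s, if anything falls off the work surface, if the arm or the gripper's body presses on something with over 40 N, if the wrist force passes 120 N, or if a joint passes its speed limit or range.

## Robot

A 7-joint arm with a two-finger parallel gripper is mounted at the origin on the work surface. World frame = base frame: x ahead of the robot, y to its left, z up, the work surface at z = 0. Lengths are in m, angles in rad, forces in N, time in s.
With the tool pointing down it reaches from about 0.4 to 0.85 m from the base axis. Payload 4.5 kg.
Tool frame: the origin (TCP) lies where the fingers leave the gripper's body, on its centre line; the fingertips stand 64 mm ahead of it and the grasp point (between the pads) lies 45 mm ahead of it; z points along the fingers, y is the line along which they close (so a half turn about z gives the same grasp; the last joint's range is limited). The gripper opens to 88 mm and grips with 3 to 60 N. Pads are 18 mm wide; open, the fingers measure 123 mm over their backs; the gripper's body (75 mm by 187 mm) begins 45 mm behind the grasp point.
Start: joints at [1.255, 0.689, -0.195, 1.565, 0.157, 0.902, -0.215], TCP at [0.214, -0.587, 0.303] pointing down, gripper open.
Joint ranges: [-3.01, 3.01], [-0.46, 2.08], [-1.47, 1.51], [0.13, 2.56], [-1, 4.14], [0.04, 2.09], [-2.66, 2.66]. Speed limits (rad/s): [2.57, 2.57, 3.14, 3.14, 3.14, 3.14, 3.14].

## Interface

Orientations are given as a unit quaternion [x, y, z, w].
In Python, from plant import r gives the robot as it stands.
- The arm moves only by the tool play_rows, never from a script. Its arguments are lists of equal length, an entry for each row: "translation": the shift along the tool's x, y, z in m, a list of three; "delta_rot": the turn, a rotation vector about the tool's x, y, z in degrees, a list of three; "grip": the opening, from -1 (shut) to 1 (fully open). In form: {"translation": [[x, y, z], ...], "delta_rot": [[rx, ry, rz], ...], "grip": [grip, ...]}. A call has 1 to 20 rows; each row shifts and turns the commanded pose from where the row before left it, along the tool's axes as they then stand; what a row does not reach is not made up. A row lasts 1/8 s, in which the tool goes at most 62.5 mm and 10.7 degrees, less where a joint would pass 70% of its speed; a pose out of reach is approached as far as the arm can. A call with a gripper value outside its range is refused whole. The fingers move at their own pace and stop on an object; "squeeze" is the grip in N (left out, the last holds). Time passes only in rows, so rows that do not move let the fingers close. It gives the time, the measured TCP pose, the force, the opening and the grip force at its end, in the units of the state.
- r.get_state(): the state, without advancing time (a new reading comes with each control period).
- r.snapshot(name): name is "side" or "top" or "wrist"; returns the picture (400x640x3 uint8, blue, green, red); there is no depth.
- r.get_calibration(name): a dict with "intrinsics" (3x3 intrinsics, pixels), "k1" (the pictures are not rectified: a ray, as slopes to the right and down, at radius r is drawn at 1 + k1 r^2 times it, then the intrinsics apply), "eye" and "rotation" of the camera in the world. Camera axes: x right, y up, looking along -z (the intrinsics and any distortion apply to the point x, -y, -z); pixel columns grow to the right and rows downward; lengths in m; the calibration is good to about 2 mm. A picture is of the moment at which its call begins: read the wrist's pose just before it. get_calibration takes no time and is no camera call; for the wrist camera it gives the pose at the moment of the call.
- r.finish_job(): hands the job in; it is judged then, once.
Trained networks look in the newest picture that a camera, given by its name, has taken for a name from the list of things; names that differ only in an ending like _2 or _b are one class to them, and where a whole thing is asked for, a point or a joint stands for the part that bears it (a point fixed in the world has none). Each returns a list of dicts, best first, with "confidence" (0 to 1); they miss things now and then, are a little off and sometimes report something else, mostly with a low value. They report only what shows in the picture. A call takes as long as a camera call. They do not tell look-alikes from the thing itself.
- r.look_for(camera, target): "point" ([x, y, z] in m, in world coordinates, good to about 4 mm: the middle of the surface that is visible of it).
- r.silhouettes(camera, target): "pixels" (400x640 bool, what is visible of it).
The state is a dict: "clock": time; "q": joint angles; "qd": joint speeds; "joint_torque": joint torques, N m; "tool_pos": TCP position; "eef_rot": TCP orientation; "contact_force": force on the tool from outside, world axes, zero at the start; "moment": the same for the moment, N m; "opening": opening from 0.0 (shut) to 1.0 (fully open); "finger_force": force on a finger pad.
Only numpy, scipy, OpenCV 4.12 (cv2) and the standard library are available. Lean on these libraries where they do the work, as an engineer would, in place of code of your own. Each camera call takes 0.05 s, during which the arm holds its last target. There are 200 camera calls.

## Working session

There is one attempt and no reset: what is moved stays moved. The work goes in short steps, Python scripts to look and compute and a tool call to move; the robot and the scene stay as the last step left them, time stands still between calls to the robot, and variables do not carry over. Pictures are saved under pics/ and viewed, at most 14 in all, crops included, and the job is handed in when it is done.

Besides the shell and the picture viewer there is one more tool, called after "Request:" by a JSON object that holds its "api" and its "payload", one argument or row to a line. play_rows: Moves the arm, as the interface text tells. Its arguments: {"type":"object","properties":{"translation":{"type":"array","items":{"type":"array","items":{"type":"number"}}},"delta_rot":{"type":"array","items":{"type":"array","items":{"type":"number"}}},"grip":{"type":"array","items":{"type":"number"}},"squeeze":{"type":"number"}},"required":["translation","delta_rot","grip"]}

```bash
mkdir -p pics; ls; python3 - <<'E'
from plant import r
import cv2
s=r.get_state(); print({k:s[k] for k in ('clock','tool_pos','eef_rot','opening','contact_force')})
for n in ("side","top"):
    im=r.snapshot(n); cv2.imwrite(f"pics/{n}0.png",im)
    c=r.get_calibration(n); print(n,c)
    for t in ("chuck_v","chuck_straight","chuck_dome","chuck_disc","carrier","fixture","pot_v","pot_straight","pot_dome","pot_disc"):
        print(t,[(d['confidence'],d['point']) for d in r.look_for(n,t)][:4])
E
```

```text
pics
{'clock': 0.0, 'tool_pos': array([ 0.2139563 , -0.58668697,  0.30189526]), 'eef_rot': array([ 9.84738522e-01,  1.74037877e-01, -2.35921399e-04, -8.97213269e-04]), 'opening': 1.0036558202421475, 'contact_force': array([-0.27767379, -0.01612408,  0.29023377])}
side {'intrinsics': array([[407.97891434,   0.        , 316.41182941],
       [  0.        , 407.97891434, 199.64620598],
       [  0.        ,   0.        ,   1.        ]]), 'k1': 0.016668931794142958, 'eye': array([0.46426959, 0.64687613, 0.54793734]), 'rotation': array([-0.0560253 ,  0.44667248,  0.88808461, -0.09300851])}
chuck_v [(0.68, [0.6298, -0.1085, 0.1247])]
chuck_straight [(0.9, [0.6441, 0.1264, 0.1199])]
chuck_dome [(0.91, [0.6425, 0.0462, 0.1254])]
chuck_disc [(0.88, [0.6348, -0.0307, 0.1309]), (0.7, [0.7783, -0.1043, 0.1271]), (0.66, [0.7524, -0.0247, 0.1]), (0.65, [0.7551, 0.0658, 0.101])]
carrier [(0.85, [0.4433, 0.1407, 0.0813])]
fixture [(0.77, [0.4259, -0.1411, 0.0764])]
pot_v [(0.66, [0.6184, -0.1027, 0.0771])]
pot_straight [(0.66, [0.6257, 0.1201, 0.0795])]
pot_dome []
pot_disc []
top {'intrinsics': array([[388.98074446,   0.        , 317.95086718],
       [  0.        , 388.98074446, 202.6825392 ],
       [  0.        ,   0.        ,   1.        ]]), 'k1': 0.023607744877997848, 'eye': array([0.52630923, 0.01666429, 0.73726194]), 'rotation': array([-0.02596345,  0.05468929,  0.71538489, -0.69610304])}
chuck_v [(0.59, [0.6255, -0.12, 0.1276])]
chuck_straight [(0.73, [0.6449, 0.1145, 0.132])]
chuck_dome [(0.56, [0.638, 0.0349, 0.1299])]
chuck_disc [(0.89, [0.6338, -0.0433, 0.149]), (0.82, [0.75, 0.0501, 0.1304]), (0.75, [0.7792, -0.1125, 0.1335])]
carrier [(0.69, [0.4459, 0.067, 0.0844])]
fixture [(0.65, [0.4309, -0.1444, 0.0613]), (0.27, [0.6311, 0.0273, 0.08])]
pot_v [(0.87, [0.6197, -0.1064, 0.0809])]
pot_straight [(0.6, [0.6302, 0.0991, 0.0747])]
pot_dome [(0.73, [0.6335, 0.0276, 0.08])]
pot_disc [(0.77, [0.6209, -0.0277, 0.0832])]
```

View pics/top0.png

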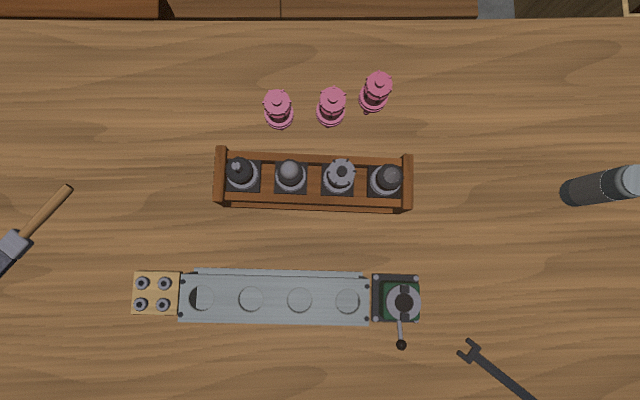

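View pics/side0.png

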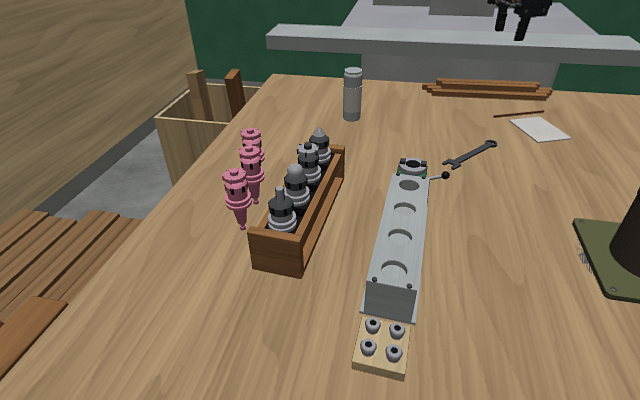

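Top view: from the left, the rack holds straight (240,170), dome (290,175), disc (341,174) and V (387,180). The look-alikes are three pink disc chucks at (278,108), (332,105) and (376,90), and I reject them. The carrier is at (275,298), with pockets at about x=200, 251, 299 and 347. The fixture is at its right (-y) end (403,300). The side view agrees. Next I'll locate the pockets and chucks accurately.

```bash
cat > h.py <<'E'
import numpy as np, cv2
from scipy.spatial.transform import Rotation as R
def proj(c,P):
    q=R.from_quat(c['rotation']).inv().apply(np.atleast_2d(P)-c['eye'])
    s=np.c_[q[:,0],-q[:,1]]/-q[:,2:3]; r2=(s**2).sum(1,keepdims=True)
    s=s*(1+c['k1']*r2); K=c['intrinsics']
    return s*[K[0,0],K[1,1]]+[K[0,2],K[1,2]]
def plane(c,uv,z):
    K=c['intrinsics']; d=(np.atleast_2d(uv)-[K[0,2],K[1,2]])/[K[0,0],K[1,1]]; s=d.copy()
    for _ in range(8): s=d/(1+c['k1']*(s**2).sum(1,keepdims=True))
    w=R.from_quat(c['rotation']).apply(np.c_[s[:,0],-s[:,1],-np.ones(len(s))])
    return c['eye']+w*((z-c['eye'][2])/w[:,2:3])
E
python3 - <<'E'
from plant import r; from h import *
im={n:cv2.imread(f"pics/{n}0.png") for n in("top","side")}
c=r.get_calibration("top")
print(plane(c,[[200,298],[251,299],[299,300],[347,300]],.08).round(4)); print(plane(c,[[403,302]],.08))
a=cv2.resize(im["top"][140:220,205:425],None,fx=3.6,fy=3.6,interpolation=cv2.INTER_CUBIC)
b=cv2.resize(im["top"][260:330,175:395],None,fx=3.6,fy=3.6,interpolation=cv2.INTER_CUBIC)
cv2.imwrite("pics/crop.png",np.vstack([a,b]))
E
```

```text
[[ 0.4497  0.1859  0.08  ]
 [ 0.4451  0.1034  0.08  ]
 [ 0.4406  0.0248  0.08  ]
 [ 0.4379 -0.0546  0.08  ]]
[[ 0.43157312 -0.14780857  0.08      ]]
```

View pics/crop.png

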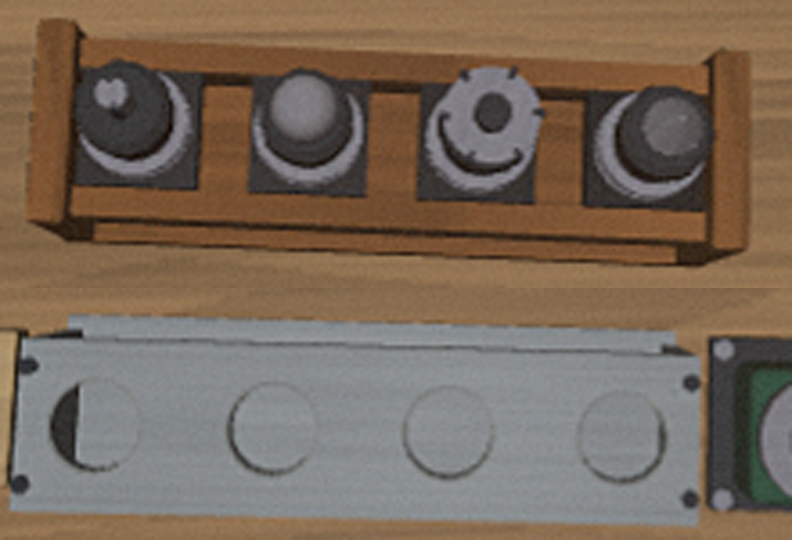

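The crop confirms the choice: four grey-black chucks in the rack and four round pockets in the carrier. Now I'll fit both rows at 80 mm pitch.

```bash
cat >> h.py <<'E'
def row(P):  # fit 80 mm pitch line (last is lowest y) -> fitted points, yaw, residual
    P=P[:,:2]; k=np.array([120,40,-40,-120])/1e3; m=P.mean(0); v=(k[:,None]*(P-m)).sum(0); pitch=np.hypot(*v)/(k@k); v/=np.hypot(*v)
    F=m+k[:,None]*v; return F,np.degrees(np.arctan2(-v[0],v[1])),pitch,np.abs(F-P).max()
E
python3 - <<'E'
from plant import r; from h import *
c=r.get_calibration("top")
print(row(plane(c,[[201.4,298.1],[250.6,298.6],[299.7,300],[347.8,301.4]],.08)))
print(row(plane(c,[[243.1,173.9],[290.8,176.4],[338.9,178.3],[385.6,180]],.098)))
print(R.from_quat(r.get_state()['eef_rot']).as_matrix().round(3))
E
```

```text
(array([[ 0.4498725 ,  0.1836759 ],
       [ 0.44519118,  0.10381299],
       [ 0.44050986,  0.02395007],
       [ 0.43582854, -0.05591284]]), np.float64(-3.354663345402743), np.float64(0.9999815070003181), np.float64(0.0005363889961389479))
(array([[ 0.65004199,  0.11319055],
       [ 0.64480986,  0.03336183],
       [ 0.63957773, -0.04646689],
       [ 0.6343456 , -0.12629561]]), np.float64(-3.7499143894108555), np.float64(0.9917108936214857), np.float64(0.001219164888218327))
[[ 0.939  0.343  0.   ]
 [ 0.343 -0.939 -0.   ]
 [ 0.     0.    -1.   ]]
```

Request:
{"api": "play_rows", "payload": {
  "translation": [
    [0,0,0],
    [0,0,0],
    [0,0,0],
    [0,0,0],
    [0,0,0],
    [0,0,0],
    [0,0,0]
  ],
  "delta_rot": [
    [0,0,-9.5],
    [0,0,-9.5],
    [0,0,-9.5],
    [0,0,-9.5],
    [0,0,-9.5],
    [0,0,-9.5],
    [0,0,-9.4]
  ],
  "grip": [1,1,1,1,1,1,1],
  "squeeze": 30
}}

```text
clock: 1.98
tool_pos: [0.2141, -0.5872, 0.3027]
eef_rot: [0.727, 0.687, -0.0, 0.0]
contact_force: [0.5, 0.8, -0.0]
opening: 0.998
finger_force: 0.0
```

Request:
{"api": "play_rows", "payload": {
  "translation": [
    [0.046,0.026,0],
    [0.046,0.026,0],
    [0.046,0.026,0],
    [0.046,0.026,0],
    [0.046,0.026,0],
    [0.046,0.026,0],
    [0.046,0.026,0],
    [0.046,0.026,0],
    [0.046,0.026,0],
    [0.046,0.026,0],
    [0.046,0.026,0],
    [0.046,0.026,0],
    [0.046,0.026,0],
    [0,0,0],
    [0,0,0]
  ],
  "delta_rot": [
    [0,0,0],
    [0,0,0],
    [0,0,0],
    [0,0,0],
    [0,0,0],
    [0,0,0],
    [0,0,0],
    [0,0,0],
    [0,0,0],
    [0,0,0],
    [0,0,0],
    [0,0,0],
    [0,0,0],
    [0,0,0],
    [0,0,0]
  ],
  "grip": [1,1,1,1,1,1,1,1,1,1,1,1,1,1,1]
}}

```text
clock: 3.85
tool_pos: [0.5883, -0.0121, 0.3024]
eef_rot: [0.729, 0.685, -0.001, 0.0]
contact_force: [-0.9, -0.6, -0.5]
opening: 0.998
finger_force: 0.0
```

```bash
python3 - <<'E'
from plant import r; from h import *
s=r.get_state(); c=r.get_calibration("wrist")
im=r.snapshot("wrist"); cv2.imwrite("pics/w1.png",im)
print(s['clock'],s['tool_pos'],s['q'],R.from_quat(s['eef_rot']).as_matrix().round(4),c)
E
```

```text
3.85 [ 0.58826984 -0.01208102  0.30241121] [ 0.20638196  0.66770198 -0.45997273  1.67106185  0.36304104  0.88983894
 -0.46214387] [[ 6.240e-02  9.981e-01 -1.000e-03]
 [ 9.981e-01 -6.240e-02 -1.300e-03]
 [-1.300e-03 -9.000e-04 -1.000e+00]] {'intrinsics': array([[352.94912405,   0.        , 321.3826384 ],
       [  0.        , 352.94912405, 195.43629872],
       [  0.        ,   0.        ,   1.        ]]), 'k1': -0.00904758614962478, 'eye': array([0.59193582, 0.05338357, 0.38375704]), 'rotation': array([-0.13008577,  0.00445125, -0.03093118,  0.99101016])}
```

View pics/w1.png

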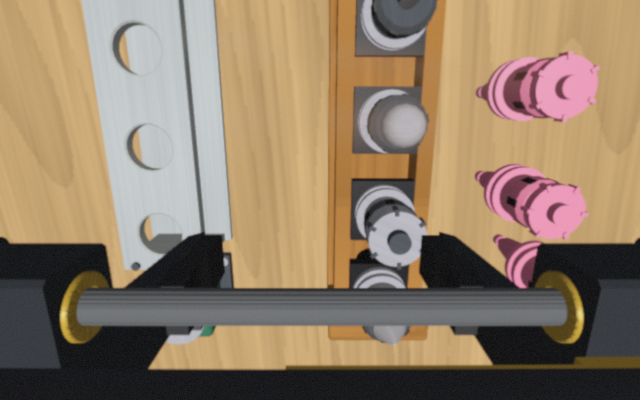

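Wrist view, with the rack vertical: straight (403,10), dome pot centre about (389,120), disc (395,235), V (388,310). Pockets are at about (139,49), (151,147) and (163,234). I'll check these against the top-camera fit.

```bash
python3 - <<'E'
from plant import r; from h import *
c=r.get_calibration("wrist")
print(plane(c,[[139,49],[151,147]],.08)[:,:2]-np.array([[0.4452,0.1038],[.4405,.0240]]))
print('pot dome',plane(c,[[389,120]],.08))
print('rim proj',[proj(c,[[x-.025,y,.098],[x+.025,y,.098],[x,y+.025,.098],[x,y-.025,.098]]).round(1).tolist() for x,y in((.6448,.0334),(.6396,-.0465))])
im=cv2.imread("pics/w1.png")
for P,col,rad,z in ((np.array([[.4499,.1837],[.4452,.1038],[.4405,.0240],[.4358,-.0559]]),(0,0,255),.02,.08),(np.array([[.65,.1132],[.6448,.0334],[.6396,-.0465],[.6343,-.1263]]),(0,255,0),.025,.098)):
  t=np.linspace(0,6.28,40)
  for x,y in P: cv2.polylines(im,[proj(c,np.c_[x+rad*np.cos(t),y+rad*np.sin(t),z+0*t]).round().astype(int)],True,col,1)
cv2.imwrite("pics/w1o.png",cv2.resize(im[0:300,80:480],None,fx=2,fy=2))
E
```

```text
[[ 0.0024319  -0.00121816]
 [ 0.00212896 -0.00010582]]
pot dome [[0.64748143 0.03351001 0.08      ]]
rim proj [[[358.3, 123.6], [421.3, 119.5], [389.3, 88.8], [390.2, 152.9]], [[355.7, 219.1], [414.4, 215.6], [384.5, 188.9], [385.5, 244.5]]]
```

View pics/w1o.png

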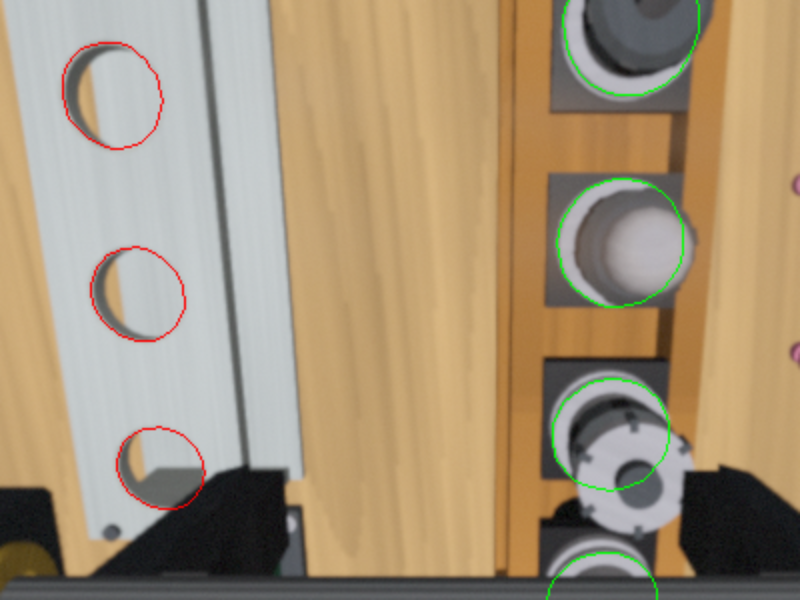

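The overlay agrees with the wrist view to 1–2 mm. Now I'll go above the straight chuck and descend.

Request:
{"api": "play_rows", "payload": {
  "translation": [
    [0.043,0.018,0],
    [0.043,0.018,0],
    [0.043,0.018,0],
    [0,0,0.045],
    [0,0,0.04],
    [0,0,0.03],
    [0,0,0.02],
    [0,0,0],
    [0,0,0]
  ],
  "delta_rot": [
    [0,0,0],
    [0,0,0],
    [0,0,0],
    [0,0,0],
    [0,0,0],
    [0,0,0],
    [0,0,0],
    [0,0,0],
    [0,0,0]
  ],
  "grip": [1,1,1,1,1,1,1,1,1]
}}

```text
clock: 5.03
tool_pos: [0.6513, 0.114, 0.169]
eef_rot: [0.729, 0.685, 0.001, 0.001]
contact_force: [0.6, 0.1, 0.9]
opening: 0.998
finger_force: 0.0
```

Request:
{"api": "play_rows", "payload": {
  "translation": [
    [0,0,0],
    [0,0,0],
    [0,0,0],
    [0,0,0],
    [0,0,0],
    [0,0,0],
    [0,0,0]
  ],
  "delta_rot": [
    [0,0,0],
    [0,0,0],
    [0,0,0],
    [0,0,0],
    [0,0,0],
    [0,0,0],
    [0,0,0]
  ],
  "grip": [0.2,-0.2,-0.5,-1,-1,-1,-1],
  "squeeze": 30
}}

```text
clock: 5.9
tool_pos: [0.6509, 0.1141, 0.1678]
eef_rot: [0.729, 0.685, 0.0, 0.0]
contact_force: [0.5, -0.7, -0.3]
opening: 0.462
finger_force: 30.0
```

Request:
{"api": "play_rows", "payload": {
  "translation": [
    [0,0,-0.01],
    [0,0,-0.02],
    [0,0,-0.03],
    [0,0,-0.04],
    [0,0,-0.04],
    [0,0,-0.02],
    [-0.02,-0.02,0],
    [-0.028,-0.031,0],
    [-0.03,-0.034,0],
    [-0.03,-0.034,0],
    [-0.03,-0.034,0],
    [-0.025,-0.03,0],
    [-0.02,-0.02,0],
    [0,0,0],
    [0,0,0],
    [0,0,0]
  ],
  "delta_rot": [
    [0,0,0],
    [0,0,0],
    [0,0,0],
    [0,0,0],
    [0,0,0],
    [0,0,0],
    [0,0,0],
    [0,0,0],
    [0,0,0],
    [0,0,0],
    [0,0,0],
    [0,0,0],
    [0,0,0],
    [0,0,0],
    [0,0,0],
    [0,0,0]
  ],
  "grip": [-1,-1,-1,-1,-1,-1,-1,-1,-1,-1,-1,-1,-1,-1,-1,-1],
  "squeeze": 40
}}

```text
clock: 7.9
tool_pos: [0.4375, -0.0551, 0.3282]
eef_rot: [0.728, 0.685, 0.001, 0.0]
contact_force: [0.4, 1.0, -5.4]
opening: 0.462
finger_force: 40.0
```

```bash
python3 - <<'E'
from plant import r; from h import *
c=r.get_calibration("wrist"); s=r.get_state()
w=r.snapshot("wrist"); a=r.snapshot("side"); print(s['tool_pos'],s['opening'],s['finger_force'])
t=np.linspace(0,6.28,40); cs=r.get_calibration("side")
for x,y in [[.4499,.1837],[.4452,.1038],[.4405,.0240],[.4358,-.0559]]:
  for c_,im in ((c,w),(cs,a)): cv2.polylines(im,[proj(c_,np.c_[x+.02*np.cos(t),y+.02*np.sin(t),.08+0*t]).round().astype(int)],True,(0,0,255),1)
cv2.imwrite("pics/w2.png",np.hstack([w[:,60:460],a[80:480,240:640] if 0 else cv2.resize(a[80:280,260:460],(400,400))]))
E
```

```text
[ 0.43752768 -0.05506018  0.32819338] 0.46237643388862243 40.000491589307785
```

View pics/w2.png

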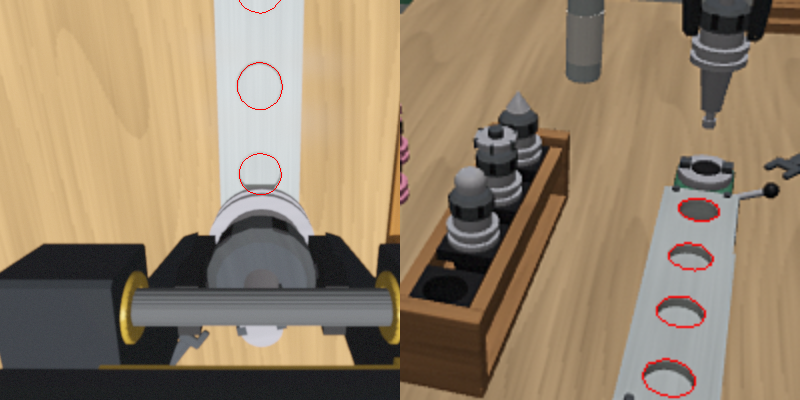

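The wrist view shows the chuck held upright between the fingers. The side view shows it above the right-end pocket, and the pocket circles line up in both. Lowering now.

Request:
{"api": "play_rows", "payload": {
  "translation": [
    [-0.001,-0.0015,0.02],
    [0,0,0.03],
    [0,0,0.02],
    [0,0,0.02],
    [0,0,0.02],
    [0,0,0.015],
    [0,0,0.015],
    [0,0,0.01],
    [0,0,0.007],
    [0,0,0.0025],
    [0,0,0],
    [0,0,0]
  ],
  "delta_rot": [
    [0,0,0],
    [0,0,0],
    [0,0,0],
    [0,0,0],
    [0,0,0],
    [0,0,0],
    [0,0,0],
    [0,0,0],
    [0,0,0],
    [0,0,0],
    [0,0,0],
    [0,0,0]
  ],
  "grip": [-1,-1,-1,-1,-1,-1,-1,-1,-1,-1,-1,-1]
}}

```text
clock: 9.5
tool_pos: [0.4352, -0.0569, 0.1685]
eef_rot: [0.729, 0.685, 0.0, 0.0]
contact_force: [-0.2, 0.9, -4.3]
opening: 0.465
finger_force: 40.0
```

Request:
{"api": "play_rows", "payload": {
  "translation": [
    [0,0,0.001],
    [0,0,0],
    [0,0,0],
    [0,0,0],
    [0,0,0],
    [0,0,-0.02],
    [0,0,-0.04],
    [0,0,-0.04],
    [0.0206,0.0407,0],
    [0.0206,0.0407,0],
    [0.0206,0.0407,0],
    [0.0206,0.0407,0],
    [0.0206,0.0407,0],
    [0,0,0],
    [0,0,0.03],
    [0,0,0.03],
    [0,0,0.025],
    [0,0,0.015],
    [0,0,0],
    [0,0,0]
  ],
  "delta_rot": [
    [0,0,0],
    [0,0,0],
    [0,0,0],
    [0,0,0],
    [0,0,0],
    [0,0,0],
    [0,0,0],
    [0,0,0],
    [0,0,0],
    [0,0,0],
    [0,0,0],
    [0,0,0],
    [0,0,0],
    [0,0,0],
    [0,0,0],
    [0,0,0],
    [0,0,0],
    [0,0,0],
    [0,0,0],
    [0,0,0]
  ],
  "grip": [-1,-0.05,0.05,0.4,1,1,1,1,1,1,1,1,1,1,1,1,1,1,1,1]
}}

```text
clock: 12.0
tool_pos: [0.645, 0.0333, 0.1682]
eef_rot: [0.729, 0.685, 0.001, 0.0]
contact_force: [0.1, -0.5, -0.0]
opening: 0.999
finger_force: 0.0
```

```bash
python3 - <<'E'
from plant import r; from h import *
cs=r.get_calibration("side"); a=r.snapshot("side"); t=np.linspace(0,6.28,40)
x,y=.4358,-.0559
for rad,z in((.025,.08),(.025,.098)): cv2.polylines(a,[proj(cs,np.c_[x+rad*np.cos(t),y+rad*np.sin(t),z+0*t]).round().astype(int)],True,(0,0,255),1)
cv2.imwrite("pics/s3.png",cv2.resize(a[90:240,260:460],(800,600)))
E
```

```text
(no output)
```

View pics/s3.png

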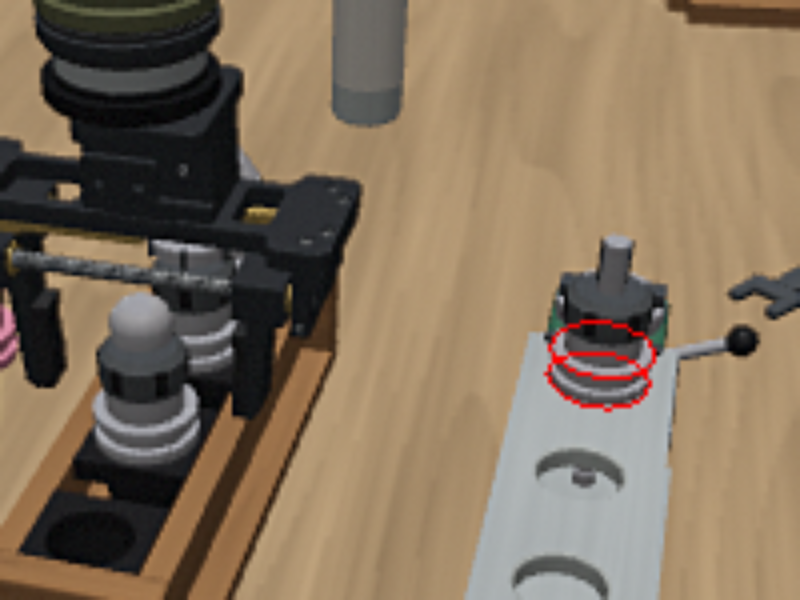

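The straight chuck sits on the predicted flange rings, at about (600,380) in the crop, so it is seated. Next I'll grip the dome.

Request:
{"api": "play_rows", "payload": {
  "translation": [
    [0,0,0],
    [0,0,0],
    [0,0,0],
    [0,0,0],
    [0,0,0],
    [0,0,0],
    [0,0,0]
  ],
  "delta_rot": [
    [0,0,0],
    [0,0,0],
    [0,0,0],
    [0,0,0],
    [0,0,0],
    [0,0,0],
    [0,0,0]
  ],
  "grip": [0.2,-0.2,-0.5,-1,-1,-1,-1],
  "squeeze": 40
}}

```text
clock: 12.92
tool_pos: [0.6451, 0.0333, 0.1673]
eef_rot: [0.729, 0.685, 0.0, 0.0]
contact_force: [2.8, 0.1, 0.0]
opening: 0.459
finger_force: 40.0
```

Request:
{"api": "play_rows", "payload": {
  "translation": [
    [0,0,-0.01],
    [0,0,-0.02],
    [0,0,-0.03],
    [0,0,-0.04],
    [0,0,-0.04],
    [0,0,-0.02],
    [-0.0022,-0.02,0],
    [-0.0032,-0.0295,0],
    [-0.0037,-0.0345,0],
    [-0.0037,-0.0345,0],
    [-0.0037,-0.0345,0],
    [-0.0033,-0.0305,0],
    [-0.0022,-0.02,0],
    [0,0,0],
    [0,0,0],
    [0,0,0]
  ],
  "delta_rot": [
    [0,0,0],
    [0,0,0],
    [0,0,0],
    [0,0,0],
    [0,0,0],
    [0,0,0],
    [0,0,0],
    [0,0,0],
    [0,0,0],
    [0,0,0],
    [0,0,0],
    [0,0,0],
    [0,0,0],
    [0,0,0],
    [0,0,0],
    [0,0,0]
  ],
  "grip": [-1,-1,-1,-1,-1,-1,-1,-1,-1,-1,-1,-1,-1,-1,-1,-1]
}}

```text
clock: 14.92
tool_pos: [0.4411, 0.0242, 0.3275]
eef_rot: [0.729, 0.685, 0.001, 0.0]
contact_force: [-0.5, -0.9, -4.5]
opening: 0.463
finger_force: 40.0
```

Request:
{"api": "play_rows", "payload": {
  "translation": [
    [0,-0.0005,0.02],
    [0,0,0.03],
    [0,0,0.02],
    [0,0,0.02],
    [0,0,0.02],
    [0,0,0.015],
    [0,0,0.015],
    [0,0,0.01],
    [0,0,0.007],
    [0,0,0.0025],
    [0,0,0],
    [0,0,0]
  ],
  "delta_rot": [
    [0,0,0],
    [0,0,0],
    [0,0,0],
    [0,0,0],
    [0,0,0],
    [0,0,0],
    [0,0,0],
    [0,0,0],
    [0,0,0],
    [0,0,0],
    [0,0,0],
    [0,0,0]
  ],
  "grip": [-1,-1,-1,-1,-1,-1,-1,-1,-1,-1,-1,-1]
}}

```text
clock: 16.42
tool_pos: [0.4398, 0.0241, 0.168]
eef_rot: [0.729, 0.685, 0.0, 0.0]
contact_force: [0.3, 0.4, -4.3]
opening: 0.46
finger_force: 40.0
```

Request:
{"api": "play_rows", "payload": {
  "translation": [
    [0,0,0.001],
    [0,0,0],
    [0,0,0],
    [0,0,0],
    [0,0,0],
    [0,0,-0.02],
    [0,0,-0.04],
    [0,0,-0.04],
    [-0.0112,0.0407,0],
    [-0.0112,0.0407,0],
    [-0.0112,0.0407,0],
    [-0.0112,0.0407,0],
    [-0.0112,0.0407,0],
    [0,0,0],
    [0,0,0.03],
    [0,0,0.03],
    [0,0,0.025],
    [0,0,0.015],
    [0,0,0],
    [0,0,0]
  ],
  "delta_rot": [
    [0,0,0],
    [0,0,0],
    [0,0,0],
    [0,0,0],
    [0,0,0],
    [0,0,0],
    [0,0,0],
    [0,0,0],
    [0,0,0],
    [0,0,0],
    [0,0,0],
    [0,0,0],
    [0,0,0],
    [0,0,0],
    [0,0,0],
    [0,0,0],
    [0,0,0],
    [0,0,0],
    [0,0,0],
    [0,0,0]
  ],
  "grip": [-1,-0.05,0.05,0.4,1,1,1,1,1,1,1,1,1,1,1,1,1,1,1,1]
}}

```text
clock: 18.92
tool_pos: [0.6396, -0.0442, 0.1677]
eef_rot: [0.729, 0.685, 0.001, 0.0]
contact_force: [-0.3, -0.3, 0.9]
opening: 1.002
finger_force: 0.0
```

Request:
{"api": "play_rows", "payload": {
  "translation": [
    [0,0,0],
    [0,0,0],
    [0,0,0],
    [0,0,0],
    [0,0,0],
    [0,0,0],
    [0,0,0]
  ],
  "delta_rot": [
    [0,0,0],
    [0,0,0],
    [0,0,0],
    [0,0,0],
    [0,0,0],
    [0,0,0],
    [0,0,0]
  ],
  "grip": [0.2,-0.2,-0.5,-1,-1,-1,-1]
}}

```text
clock: 19.8
tool_pos: [0.6399, -0.0444, 0.1669]
eef_rot: [0.729, 0.685, 0.001, 0.0]
contact_force: [3.2, -0.6, 0.3]
opening: 0.466
finger_force: 40.0
```

Request:
{"api": "play_rows", "payload": {
  "translation": [
    [0,0,-0.01],
    [0,0,-0.02],
    [0,0,-0.03],
    [0,0,-0.04],
    [0,0,-0.04],
    [0,0,-0.02],
    [0.0136,-0.0204,0],
    [0.0194,-0.0291,0],
    [0.0233,-0.0349,0],
    [0.0233,-0.0349,0],
    [0.0233,-0.0349,0],
    [0.0194,-0.0291,0],
    [0.0136,-0.0204,0],
    [0,0,0],
    [0,0,0],
    [0,0,0]
  ],
  "delta_rot": [
    [0,0,0],
    [0,0,0],
    [0,0,0],
    [0,0,0],
    [0,0,0],
    [0,0,0],
    [0,0,0],
    [0,0,0],
    [0,0,0],
    [0,0,0],
    [0,0,0],
    [0,0,0],
    [0,0,0],
    [0,0,0],
    [0,0,0],
    [0,0,0]
  ],
  "grip": [-1,-1,-1,-1,-1,-1,-1,-1,-1,-1,-1,-1,-1,-1,-1,-1]
}}

```text
clock: 21.8
tool_pos: [0.445, 0.1031, 0.3269]
eef_rot: [0.729, 0.684, 0.0, 0.0]
contact_force: [-0.0, -1.8, -3.9]
opening: 0.466
finger_force: 40.0
```

```bash
python3 - <<'E'
from plant import r; from h import *
a=r.snapshot("side"); c=r.get_calibration("side"); t=np.linspace(0,6.28,40)
for (x,y),zs in(((.4358,-.0559),(.08,.098)),((.4405,.024),(.08,.098)),((.4452,.1038),(.24,.258))):
  for z in zs: cv2.polylines(a,[proj(c,np.c_[x+.025*np.cos(t),y+.025*np.sin(t),z+0*t]).round().astype(int)],True,(0,0,255),1)
cv2.imwrite("pics/s4.png",cv2.resize(a[20:270,280:480],(480,600)))
E
```

```text
(no output)
```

View pics/s4.png

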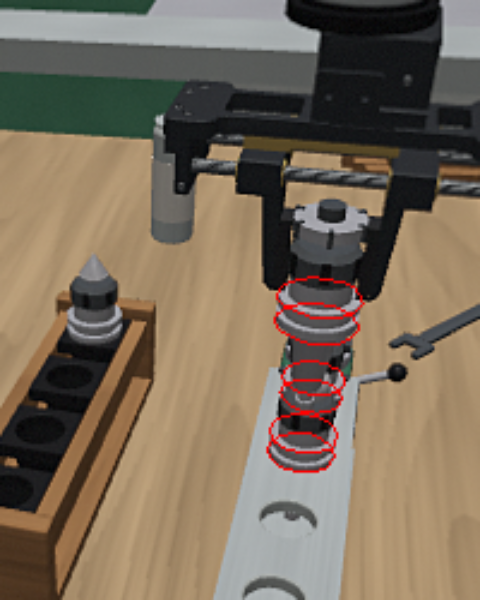

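The dome sits in the second pocket, on its rings at about (302,450). The disc is upright above the third pocket, so I'll lower it.

Request:
{"api": "play_rows", "payload": {
  "translation": [
    [0.0005,0,0.02],
    [0,0,0.03],
    [0,0,0.02],
    [0,0,0.02],
    [0,0,0.02],
    [0,0,0.015],
    [0,0,0.015],
    [0,0,0.01],
    [0,0,0.007],
    [0,0,0.0025],
    [0,0,0],
    [0,0,0]
  ],
  "delta_rot": [
    [0,0,0],
    [0,0,0],
    [0,0,0],
    [0,0,0],
    [0,0,0],
    [0,0,0],
    [0,0,0],
    [0,0,0],
    [0,0,0],
    [0,0,0],
    [0,0,0],
    [0,0,0]
  ],
  "grip": [-1,-1,-1,-1,-1,-1,-1,-1,-1,-1,-1,-1]
}}

```text
clock: 23.35
tool_pos: [0.4446, 0.1043, 0.1675]
eef_rot: [0.729, 0.685, 0.0, 0.0]
contact_force: [-0.9, 0.3, -4.6]
opening: 0.468
finger_force: 40.0
```

Request:
{"api": "play_rows", "payload": {
  "translation": [
    [0,0,0.001],
    [0,0,0],
    [0,0,0],
    [0,0,0],
    [0,0,0],
    [0,0,-0.02],
    [0,0,-0.04],
    [0,0,-0.04],
    [-0.0363,0.034,0],
    [-0.0363,0.034,0],
    [-0.0363,0.034,0],
    [-0.0363,0.034,0],
    [-0.0363,0.034,0],
    [-0.0363,0.034,0],
    [0,0,0],
    [0,0,0.03],
    [0,0,0.03],
    [0,0,0.025],
    [0,0,0.0145],
    [0,0,0]
  ],
  "delta_rot": [
    [0,0,0],
    [0,0,0],
    [0,0,0],
    [0,0,0],
    [0,0,0],
    [0,0,0],
    [0,0,0],
    [0,0,0],
    [0,0,0],
    [0,0,0],
    [0,0,0],
    [0,0,0],
    [0,0,0],
    [0,0,0],
    [0,0,0],
    [0,0,0],
    [0,0,0],
    [0,0,0],
    [0,0,0],
    [0,0,0]
  ],
  "grip": [-1,-0.05,0.05,0.4,1,1,1,1,1,1,1,1,1,1,1,1,1,1,1,1]
}}

```text
clock: 25.85
tool_pos: [0.6337, -0.1251, 0.166]
eef_rot: [0.728, 0.685, -0.001, -0.001]
contact_force: [0.4, -1.2, 0.5]
opening: 1.001
finger_force: 0.0
```

Request:
{"api": "play_rows", "payload": {
  "translation": [
    [0,0,0],
    [0,0,0],
    [0,0,0],
    [0,0,0],
    [0,0,0],
    [0,0,0],
    [0,0,0],
    [0,0,0]
  ],
  "delta_rot": [
    [0,0,0],
    [0,0,0],
    [0,0,0],
    [0,0,0],
    [0,0,0],
    [0,0,0],
    [0,0,0],
    [0,0,0]
  ],
  "grip": [1,0.2,-0.2,-0.5,-1,-1,-1,-1]
}}

```text
clock: 26.85
tool_pos: [0.6349, -0.1257, 0.1668]
eef_rot: [0.729, 0.685, 0.0, 0.0]
contact_force: [2.7, -0.1, -1.0]
opening: 0.459
finger_force: 40.0
```

Request:
{"api": "play_rows", "payload": {
  "translation": [
    [0,0,-0.01],
    [0,0,-0.02],
    [0,0,-0.03],
    [0,0,-0.04],
    [0,0,-0.04],
    [0,0,-0.03],
    [0.0223,-0.0153,0],
    [0.0334,-0.0229,0],
    [0.0446,-0.0306,0],
    [0.0483,-0.0331,0],
    [0.0483,-0.0331,0],
    [0.0446,-0.0306,0],
    [0.0334,-0.0229,0],
    [0.0223,-0.0153,0],
    [0,0,0],
    [0,0,0],
    [0,0,0]
  ],
  "delta_rot": [
    [0,0,0],
    [0,0,0],
    [0,0,0],
    [0,0,0],
    [0,0,0],
    [0,0,0],
    [0,0,0],
    [0,0,0],
    [0,0,0],
    [0,0,0],
    [0,0,0],
    [0,0,0],
    [0,0,0],
    [0,0,0],
    [0,0,0],
    [0,0,0],
    [0,0,0]
  ],
  "grip": [-1,-1,-1,-1,-1,-1,-1,-1,-1,-1,-1,-1,-1,-1,-1,-1,-1]
}}

```text
clock: 28.98
tool_pos: [0.45, 0.1822, 0.3368]
eef_rot: [0.73, 0.684, -0.0, 0.0]
contact_force: [-0.2, 0.0, -5.0]
opening: 0.459
finger_force: 40.0
```

Request:
{"api": "play_rows", "payload": {
  "translation": [
    [0.0005,0,0.02],
    [0,0,0.03],
    [0,0,0.025],
    [0,0,0.025],
    [0,0,0.02],
    [0,0,0.015],
    [0,0,0.015],
    [0,0,0.01],
    [0,0,0.007],
    [0,0,0.0025],
    [0,0,0],
    [0,0,0]
  ],
  "delta_rot": [
    [0,0,0],
    [0,0,0],
    [0,0,0],
    [0,0,0],
    [0,0,0],
    [0,0,0],
    [0,0,0],
    [0,0,0],
    [0,0,0],
    [0,0,0],
    [0,0,0],
    [0,0,0]
  ],
  "grip": [-1,-1,-1,-1,-1,-1,-1,-1,-1,-1,-1,-1]
}}

```text
clock: 30.48
tool_pos: [0.4497, 0.1841, 0.1675]
eef_rot: [0.729, 0.685, 0.0, 0.0]
contact_force: [0.4, 0.0, -5.5]
opening: 0.459
finger_force: 40.0
```

Request:
{"api": "play_rows", "payload": {
  "translation": [
    [0,0,0.001],
    [0,0,0],
    [0,0,0],
    [0,0,0],
    [0,0,0],
    [0,0,-0.02],
    [0,0,-0.04],
    [0,0,-0.05],
    [0,0,-0.05],
    [0,0.05,0],
    [0,0.05,0],
    [0,0.05,0],
    [0,0,0],
    [0,0,0]
  ],
  "delta_rot": [
    [0,0,0],
    [0,0,0],
    [0,0,0],
    [0,0,0],
    [0,0,0],
    [0,0,0],
    [0,0,0],
    [0,0,0],
    [0,0,0],
    [0,0,0],
    [0,0,0],
    [0,0,0],
    [0,0,0],
    [0,0,0]
  ],
  "grip": [-1,-0.05,0.05,0.4,1,1,1,1,1,1,1,1,1,1]
}}

```text
clock: 32.22
tool_pos: [0.5982, 0.175, 0.3258]
eef_rot: [0.728, 0.685, -0.001, -0.001]
contact_force: [-0.0, 0.2, -0.1]
opening: 1.0
finger_force: 0.0
```

```bash
python3 - <<'E'
from plant import r; from h import *
t=np.linspace(0,6.28,40); o=[]
for n,(u,v) in (("side",((90,290),(310,510))),("top",((250,350),(150,430)))):
  a=r.snapshot(n); c=r.get_calibration(n)
  for x,y in[[.4499,.1837],[.4452,.1038],[.4405,.0240],[.4358,-.0559]]:
    for z in(.08,.098): cv2.polylines(a,[proj(c,np.c_[x+.025*np.cos(t),y+.025*np.sin(t),z+0*t]).round().astype(int)],True,(0,0,255),1)
  k=a[u[0]:u[1],v[0]:v[1]]; o.append(cv2.resize(k,(int(k.shape[1]*300/k.shape[0]),300)) if n=="top" else cv2.resize(k,(840,840))[100:700])
cv2.imwrite("pics/f.png",o[0][:,:800]); cv2.imwrite("pics/ft.png",cv2.resize(o[1],(800,286)))
E
```

```text
(no output)
```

View pics/f.png

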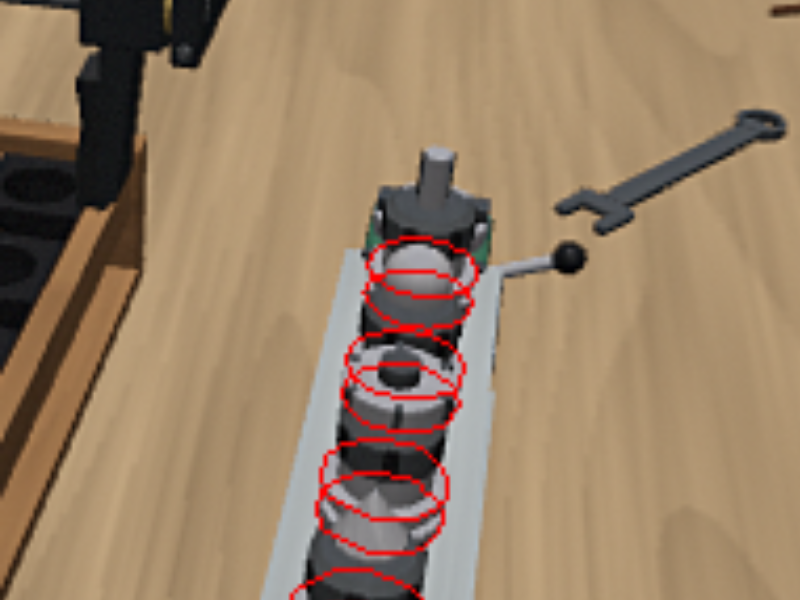

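View pics/ft.png

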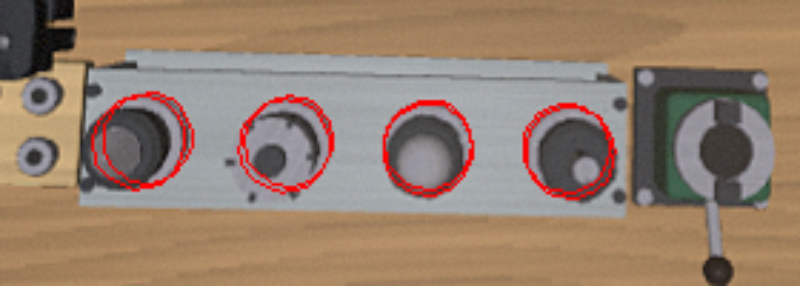

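All four chucks stand upright on their predicted rings in the carrier. From the fixture outward they are straight (568,150), dome (428,150), disc (285,145) and V (140,140). The gripper is clear and touches nothing.

```bash
python3 -c "
from plant import r
print(r.finish_job())"
```

```text
the job is handed in; nothing more can be done
None
```

All four chucks were moved upright into the carrier in rack order – straight next to the green fixture, then dome, disc and V – seated and released by about 32 s, and the job is handed in; the final images looked right, but the hand-in returned no verdict.

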